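# Find the rocker lid whose catch has failed and push it open

### The job

On one of the four rocker lids of the black parts case the hidden catch has worn out. Press gently with the fingertips on the ribbed tail of one lid after another, without forcing a lid that is still held, until you find the one that rocks, and push its tail down until the lid stands fully open on its stop, so that the catch can be got at for repair. Nothing needs gripping; leave the things that lie round the case where they are, and finish clear of everything with the lid standing open.

Things in the scene. Friction and masses are not known exactly. Their poses are not given: they have to be found in the camera images.
- parts_case: Black case, 92 x 200 x 44 mm, fixed on the bench, its row of 4 cells (44 mm wide, 48 mm apart) leading away from the robot. Origin: centre of the underside, z up; +y along the row to the end nearer the robot; +x from the front wall (blank paper cards, on the vice's side) to the back wall (towards the blue mat), where the ribbed tails lie. Walls 4.5 mm, inner floor 5 mm above the bench.
- tail_1 (a point): Point on the grey rocker lid nearest the robot: 80 x 41 x 4 mm, shut its top is 42.5 mm above the bench, 1.5 mm below the case's rim. The point: top face, middle of the five ribs on the tail. Its x axis runs along the lid from front to tail: hinge pin at x = -22 mm, tail end at +18 mm, front end (rises) at -62 mm; z is the lid's upward normal.
- lid_1 (a joint): Hinge of the lid with tail_1 (rad): 0 shut, 0.87 fully open on its stop (tail down in the cell, front end up). Friction hinge (0.045 N m, no spring): a free lid yields to 2 to 5 N on its tail and stays where it is left. A lid still held by its catch gives only about 0.04 rad (1 mm at the ribs), then stands firm; 30 N would break the catch.
- tail_2 (a point): Point on the grey rocker lid second from the robot: 80 x 41 x 4 mm, shut its top is 42.5 mm above the bench, 1.5 mm below the case's rim. The point: top face, middle of the five ribs on the tail. Its x axis runs along the lid from front to tail: hinge pin at x = -22 mm, tail end at +18 mm, front end (rises) at -62 mm; z is the lid's upward normal.
- lid_2 (a joint): Hinge of the lid with tail_2 (rad): 0 shut, 0.87 fully open on its stop (tail down in the cell, front end up). Friction hinge (0.045 N m, no spring): a free lid yields to 2 to 5 N on its tail and stays where it is left. A lid still held by its catch gives only about 0.04 rad (1 mm at the ribs), then stands firm; 30 N would break the catch.
- tail_3 (a point): Point on the grey rocker lid third from the robot: 80 x 41 x 4 mm, shut its top is 42.5 mm above the bench, 1.5 mm below the case's rim. The point: top face, middle of the five ribs on the tail. Its x axis runs along the lid from front to tail: hinge pin at x = -22 mm, tail end at +18 mm, front end (rises) at -62 mm; z is the lid's upward normal.
- lid_3 (a joint): Hinge of the lid with tail_3 (rad): 0 shut, 0.87 fully open on its stop (tail down in the cell, front end up). Friction hinge (0.045 N m, no spring): a free lid yields to 2 to 5 N on its tail and stays where it is left. A lid still held by its catch gives only about 0.04 rad (1 mm at the ribs), then stands firm; 30 N would break the catch.
- tail_4 (a point): Point on the grey rocker lid farthest from the robot: 80 x 41 x 4 mm, shut its top is 42.5 mm above the bench, 1.5 mm below the case's rim. The point: top face, middle of the five ribs on the tail. Its x axis runs along the lid from front to tail: hinge pin at x = -22 mm, tail end at +18 mm, front end (rises) at -62 mm; z is the lid's upward normal.
- lid_4 (a joint): Hinge of the lid with tail_4 (rad): 0 shut, 0.87 fully open on its stop (tail down in the cell, front end up). Friction hinge (0.045 N m, no spring): a free lid yields to 2 to 5 N on its tail and stays where it is left. A lid still held by its catch gives only about 0.04 rad (1 mm at the ribs), then stands firm; 30 N would break the catch.
- bevel_gear: Loose small steel gear, 21 mm across, 12 mm high, lying beside the far end of the case; origin centre of its underside.
- spur_gear: Loose steel gear, 29 mm across, 13 mm high, lying beside the near end of the case; origin centre of its underside.
- pen_1: Loose pen, 135 mm long, lying right of the far end; origin middle of its underside.
- thread_lock: Loose red bottle with a black-tipped white nozzle, 24 mm across, 81 mm high, right of the case; origin centre of its underside.
- tint_bottle: Loose small pink bottle with a frosted cap, 28 mm across, 53 mm high, right of the case; origin centre of its underside.
- solder_spool_a: Loose spool of solder with blue flanges, 59 mm across, 20 mm high, right of the case; origin centre of its underside.
- hex_key_long: Loose long L-shaped hex key, 125 x 33 x 4 mm, lying at the right; origin middle of its underside.
- ring_nut_1: Loose black ring nut, 21 mm across, 15 mm high, right of the case, behind the vice; origin centre of its underside.

How it is judged:
By the outcome, as a careful person would: the job done as asked, in the order asked, and still so for the second after the job is handed in, with the robot touching nothing.
It also fails if it takes over 54 s, if anything falls off the work surface, if the arm or the gripper's body presses on something with over 40 N, if the wrist force passes 120 N, or if a joint passes its speed limit or range.

### The arm

A 6-joint arm with a two-finger parallel gripper is mounted at the origin on a cart in front of the work surface, level with it; the furniture and walls round the work are solid. World frame = base frame: x ahead of the robot, y to its left, z up, the work surface at z = 0. Lengths are in mm, angles in rad, forces in N, time in s.
With the tool pointing down it reaches from about 325 to 775 mm from the base axis. Payload 5.5 kg.
Tool frame: the origin (TCP) lies on the centre line of the jaws, within the pads' length; the fingertips stand 11 mm ahead of it and the grasp point (between the pads) lies 8 mm behind it; z points along the fingers, y is the line along which they close (so a half turn about z gives the same grasp; the last joint's range is limited). The gripper opens to 88 mm and grips with 3 to 60 N. Pads are 20 mm wide; open, the fingers measure 115 mm over their backs; the gripper's body (75 mm by 178 mm) begins 61 mm behind the grasp point.
Start: joints at [1.13, 0.091, 1.231, -0, 1.82, -0.057], TCP at [224.673, 556.361, 203.931] pointing down, gripper open.
Joint ranges: [-2.87, 2.87], [-0.86, 2.18], [0.17, 2.46], [-1.51, 4.65], [0.06, 2.69], [-2.65, 2.65]. Speed limits (rad/s): [2.57, 2.57, 3.01, 3.14, 3.14, 3.14].

### API

Orientations are given as a unit quaternion [w, x, y, z].
In Python, from rig import get_state, read_camera, calibration, sign_off gives the robot as it stands. The module is installed in compiled form; this text tells all that it offers.
- The arm moves only by the tool move_arm, never from a script. Its argument "deltas" is a list of rows, each a list of 3 entries, a list of its own where there are three numbers: the shift along the tool's x, y, z in m, then the turn, a rotation vector about the tool's x, y, z in degrees, then the opening in per cent of the stroke, from 0 (shut) to 100 (fully open). A call has 1 to 12 rows; each row is the pose to reach, as a shift and turn from the pose commanded when the call began, along the tool's axes at that moment; what a row does not reach only later rows make up. A row lasts 1/8 s, in which the tool goes at most 62.5 mm and 10.7 degrees, less where a joint would pass 70% of its speed; a pose out of reach is approached as far as the arm can. A call with a gripper value outside its range is refused whole. The fingers move at their own pace and stop on an object; "squeeze" is the grip in N (left out, the last holds). Time passes only in rows, so rows that repeat a pose let the fingers close. It gives the time, the measured TCP pose, the force and the opening at its end, in the units of the state.
- get_state(): the state, without advancing time (a new reading comes with each control period).
- read_camera(name): name is "scene" or "top" or "wrist"; returns the picture (400x640x3 uint8, blue, green, red); there is no depth.
- calibration(name): a dict with "camera_matrix" (3x3 intrinsics, pixels), "k1" (the pictures are not rectified: a ray, as slopes to the right and down, at radius r is drawn at 1 + k1 r^2 times it, then the intrinsics apply), "R" (3x3) and "t" (3): a world point X has camera coordinates R X + t. Camera axes: x right, y down, z forward; pixel columns grow to the right and rows downward; lengths in mm; the calibration is good to about 2 mm. A picture is of the moment at which its call begins: read the wrist's pose just before it. calibration takes no time and is no camera call; for the wrist camera it gives the pose at the moment of the call.
- sign_off(): hands the job in, once; it reports no verdict.
The state is a dict: "time": time; "joints": joint angles; "joint_velocities": joint speeds; "joint_efforts": joint torques, N m; "eef_pos": TCP position; "tcp_rot": TCP orientation; "ft_force": force on the tool from outside, world axes, zero at the start; "wrist_torque": the same for the moment, N m; "width": finger opening in mm.
Only numpy, scipy, OpenCV 4.12 (cv2) and the standard library are available. Lean on these libraries where they do the work, as an engineer would, in place of code of your own. Each camera call takes 0.05 s, during which the arm holds its last target. There are 200 camera calls.

## Working session

There is one attempt and no reset: what is moved stays moved. The work goes in short steps, Python scripts to look and compute and a tool call to move; the robot and the scene stay as the last step left them, time stands still between calls to the robot, and variables do not carry over. Pictures are saved under pics/ and viewed, on a budget of 10 in all, crops included, one or two more only if the job needs it, and the job is handed in when it is done.

Besides the shell and the picture viewer there is one more tool, called after "Call:" as name(argument=value, ...) on one line, values as JSON. move_arm: Moves the arm, as the interface text tells. Its arguments: {"type":"object","properties":{"deltas":{"type":"array","items":{"type":"array"}},"squeeze":{"type":"number"}},"required":["deltas"]}

```bash
mkdir -p pics
python3 - <<'E'
from rig import *
import cv2
for n in("top","scene"):
    im=read_camera(n); cv2.imwrite(f"pics/{n}0.png",im)
    c=calibration(n); print(n,c)
s=get_state(); print(s)
E
```

```text
top {'camera_matrix': array([[517.52762359,   0.        , 319.2420502 ],
       [  0.        , 517.52762359, 193.59846512],
       [  0.        ,   0.        ,   1.        ]]), 'k1': -0.1625740538611896, 'R': array([[-0.01545675, -0.99975098, -0.01609542],
       [-0.98482942,  0.01800463, -0.17258868],
       [ 0.1728355 ,  0.01318358, -0.98486247]]), 't': array([-153.99673319,  578.9384123 ,  838.02031234])}
scene {'camera_matrix': array([[482.01635354,   0.        , 313.25873658],
       [  0.        , 482.01635354, 193.20691423],
       [  0.        ,   0.        ,   1.        ]]), 'k1': -0.04266860087659018, 'R': array([[ 0.75103289, -0.66000552, -0.01850172],
       [-0.35832014, -0.38388287, -0.85102328],
       [ 0.55457757,  0.64577601, -0.52480194]]), 't': array([-551.05784737,  195.50934095,  723.1546848 ])}
{'time': 0.1, 'joints': array([ 1.13030688e+00,  9.17723999e-02,  1.23171353e+00, -3.10169008e-05,
        1.81980310e+00, -5.66935936e-02]), 'joint_velocities': array([-0.00137866, -0.00241877, -0.00291593, -0.00226974,  0.0020818 ,
        0.00073358]), 'joint_efforts': array([ 3.57872603e-03, -4.47863138e+01, -4.07564878e+01,  7.02207768e-02,
        2.85320490e-02, -1.05483216e-04]), 'eef_pos': array([224.55198681, 556.08760921, 202.9559946 ]), 'tcp_rot': array([-1.94116610e-04,  1.90725997e-01,  9.81642947e-01, -8.25815433e-04]), 'ft_force': array([ 0.6403377 , -0.13992677,  0.09024086]), 'wrist_torque': array([-0.02062721,  0.01892681,  0.01183026]), 'width': 87.9525815874347}
```

View pics/top0.png

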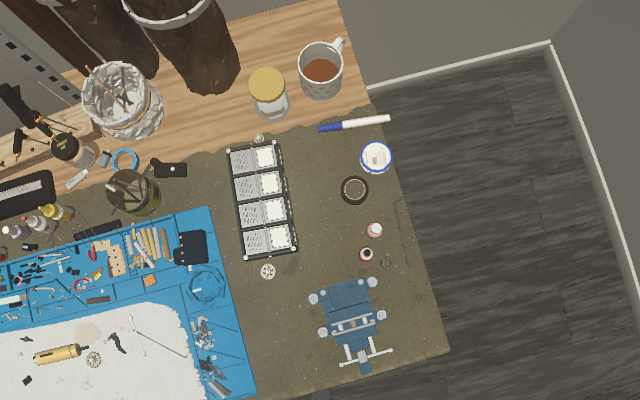

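View pics/scene0.png

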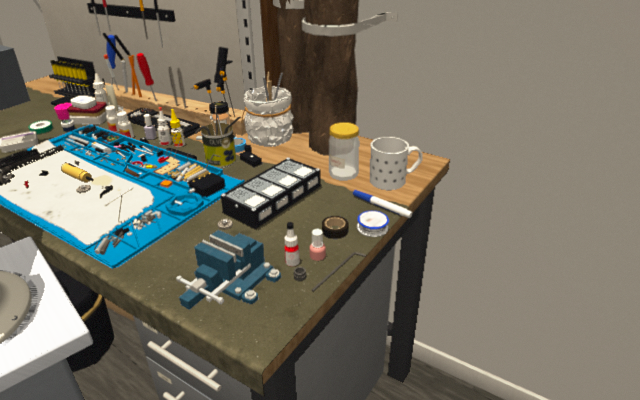

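The top view shows the case spanning about (228,148) to (297,258), with the ribbed tails on the left and the cards on the right. I'll enlarge it.

Run:
```python
import cv2
im=cv2.imread("pics/top0.png")[130:270,215:310]
cv2.imwrite("pics/c1.png",cv2.resize(im,None,fx=4.28,fy=4.28,interpolation=cv2.INTER_CUBIC));
```

```text
(no output)
```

View pics/c1.png

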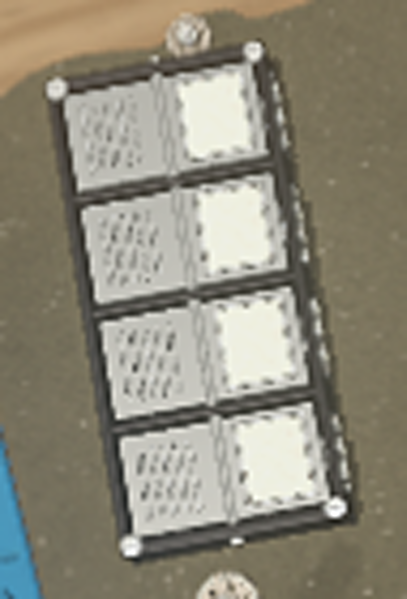

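The crop shows the rim corners near (48,80), (266,40), (350,512) and (123,557), with the ribs left of centre on each lid. Next I'll fit the case pose.

```bash
cat > h.py <<'E'
import numpy as np,cv2
from rig import *
from scipy.spatial.transform import Rotation as Rn
def unproj(c,px,z):
    K=c["camera_matrix"]; q=np.array([(px[0]-K[0,2])/K[0,0],(px[1]-K[1,2])/K[1,1]]); u=q.copy()
    for _ in range(20): u=q/(1+c["k1"]*(u@u))
    R=c["R"];o=-R.T@c["t"]; d=R.T@np.r_[u,1]
    return o+d*(z-o[2])/d[2]
def proj(c,X):
    p=c["R"]@X+c["t"];u=p[:2]/p[2];u=u*(1+c["k1"]*(u@u));K=c["camera_matrix"]
    return K[:2,:2]@u+K[:2,2]
E
python3 - <<'E'
from h import *
c=calibration("top")
P=[(48,80),(266,40),(350,512),(123,557)] # far-back, far-front, near-front, near-back
L=np.array([(46,-100),(-46,-100),(-46,100),(46,100)],float)
# lids z42.5 corners as check
W=np.array([unproj(c,(215+(p[0]-1.6)/4.28,130+(p[1]-1.6)/4.28),44)[:2] for p in P]); print(W)
from scipy.optimize import least_squares
f=lambda v:(L@np.array([[np.cos(v[2]),np.sin(v[2])],[-np.sin(v[2]),np.cos(v[2])]])+v[:2]-W).ravel()
for g in(0,1.57,3.1,-1.57):
    r=least_squares(f,[*W.mean(0),g]); print(r.x,r.cost)
    if r.cost<200: v=r.x;res=r.fun
print(res)
a=v[2];Rz=np.array([[np.cos(a),-np.sin(a)],[np.sin(a),np.cos(a)]])
# tail_i: case x ?: lid 80 long inside 83; hinge centre. tail end ~ +40 -> point at +22
for i in range(4):
    p=Rz@[22,72-48*i]+v[:2]; q=proj(c,np.r_[p,42.5]); print(i+1,p,(q-[215,130])*4.28+1.6)
s=get_state();R=Rn.from_quat(np.roll(s["tcp_rot"],-1)).as_matrix();print(R)
E
```

```text
[[ 6.61446857e+02  2.19745710e-01]
 [ 6.76356610e+02 -9.02591438e+01]
 [ 4.81983582e+02 -1.23423281e+02]
 [ 4.65280488e+02 -3.28607586e+01]]
[571.26688433 -61.58085932   1.73967344] 2.3746765107995036
[571.26688433 -61.58085932   1.73967344] 2.3746765107994228
[571.26688433 -61.58085932   1.73967344] 2.374676510800771
[571.26688433 -61.58085932  -4.54351187] 2.3746765107994654
[ 0.66596468  0.35255842  1.21916096  0.14022903 -1.56263478 -0.31074223
 -0.32249086 -0.18204523]
1 [496.59348591 -51.99526758] [171.44296759 478.09897621]
2 [543.91064361 -43.92764167] [151.96946537 361.05297327]
3 [591.2278013  -35.86001575] [133.11514883 246.01570797]
4 [638.54495899 -27.79238983] [114.90614927 133.24154181]
[[-9.27247113e-01  3.74449339e-01 -6.96115346e-04]
 [ 3.74449980e-01  9.27245824e-01 -1.54726562e-03]
 [ 6.60974593e-05 -1.69535796e-03 -9.99998561e-01]]
```

Call:
move_arm(deltas=[[[-0.04, -0.0385, 0], [0, 0, 4.86], 0], [[-0.08, -0.077, 0], [0, 0, 9.72], 0], [[-0.12, -0.1155, 0], [0, 0, 14.6], 0], [[-0.16, -0.154, 0], [0, 0, 19.4], 0], [[-0.2, -0.1926, 0], [0, 0, 24.3], 0], [[-0.24, -0.231, 0], [0, 0, 29.2], 0], [[-0.28, -0.27, 0], [0, 0, 34], 0], [[-0.32, -0.308, 0], [0, 0, 38.9], 0], [[-0.36, -0.3465, 0], [0, 0, 43.7], 0], [[-0.4, -0.385, 0], [0, 0, 48.6], 0], [[-0.44, -0.4235, 0], [0, 0, 53.5], 0], [[-0.48, -0.4623, 0], [0, 0, 58.3], 0]], squeeze=10)

```text
time: 1.6
eef_pos: [496.9, -53.8, 203.6]
tcp_rot: [-0.0, 0.646, 0.763, 0.0]
ft_force: [0.5, 0.5, 0.2]
width: 0.5
```

Run:
```python
from h import *
s=get_state(); print(s["joints"],s["eef_pos"],s["ft_force"],s["width"],s["time"])
print(Rn.from_quat(np.roll(s["tcp_rot"],-1)).as_matrix().round(4))
c=calibration("wrist");im=read_camera("wrist");cv2.imwrite("pics/w1.png",im)
a=1.7397;x=np.array([np.cos(a),np.sin(a)]);y=np.array([-x[1],x[0]]);o=np.array([571.27,-61.58])
for i in range(4): print(proj(c,np.r_[o+22*x+(72-48*i)*y,42.5]))
for L in [(46,-100),(-46,-100),(-46,100),(46,100)]: print(L,proj(c,np.r_[o+L[0]*x+L[1]*y,44]))
t=calibration("top")
print("jar base",unproj(t,(273,113),0),"mug",unproj(t,(320,95),0),"pot",unproj(t,(132,205),0))
```

```text
[-1.76128062e-01 -1.78137121e-01  1.49284112e+00  2.03811386e-04
  1.82722036e+00 -3.42591645e-01] [496.94048574 -53.83361853 203.58931218] [0.50778847 0.46228168 0.21237644] 0.4961393303913256 1.6
[[-1.657e-01  9.862e-01 -3.000e-04]
 [ 9.862e-01  1.657e-01  3.000e-04]
 [ 3.000e-04 -2.000e-04 -1.000e+00]]
[324.76854352 173.45733976]
[373.63459039 173.35350128]
[422.13672689 173.31653578]
[469.89899522 173.34755254]
(46, -100) [501.07351207 149.65868948]
(-46, -100) [489.2001268  237.30125514]
(-46, 100) [297.83024701 238.37157149]
(46, 100) [295.51276265 149.40843627]
jar base [739.80624735 -78.78144414   0.        ] mug [ 773.47476593 -167.42224867    0.        ] pot [569.74938349 184.71319747   0.        ]
```

View pics/w1.png

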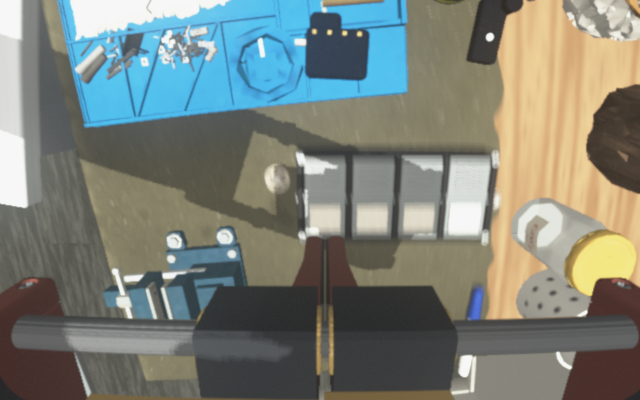

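The wrist view confirms the fit. The lid columns are at about 326, 374, 421 and 468 px, within 2 px of the predicted positions. Now I'll descend over lid 1.

Call:
move_arm(deltas=[[[0.002, 0, 0.05], [0, 0, 0], 0], [[0.002, 0, 0.1], [0, 0, 0], 0], [[0.002, 0, 0.135], [0, 0, 0], 0], [[0.002, 0, 0.146], [0, 0, 0], 0], [[0.002, 0, 0.148], [0, 0, 0], 0], [[0.002, 0, 0.148], [0, 0, 0], 0], [[0.002, 0, 0.148], [0, 0, 0], 0]])

```text
time: 2.52
eef_pos: [497.3, -50.2, 57.7]
tcp_rot: [0.001, 0.645, 0.764, 0.001]
ft_force: [-0.0, 1.6, -0.0]
width: 0.5
```

Call:
move_arm(deltas=[[[0, 0, 0.001], [0, 0, 0], 0], [[0, 0, 0.002], [0, 0, 0], 0], [[0, 0, 0.002], [0, 0, 0], 0]])

```text
time: 2.9
eef_pos: [496.2, -50.1, 53.9]
tcp_rot: [-0.0, 0.645, 0.764, -0.0]
ft_force: [-0.0, 0.5, -0.1]
width: 0.5
```

Call:
move_arm(deltas=[[[0, 0, 0.0005], [0, 0, 0], 0], [[0, 0, 0.001], [0, 0, 0], 0], [[0, 0, 0.001], [0, 0, 0], 0]])

```text
time: 3.28
eef_pos: [496.3, -50.0, 52.8]
tcp_rot: [-0.0, 0.645, 0.764, -0.0]
ft_force: [0.2, 0.2, 0.3]
width: 0.2
```

Call:
move_arm(deltas=[[[0, 0, 0.0005], [0, 0, 0], 0], [[0, 0, 0.001], [0, 0, 0], 0], [[0, 0, 0.001], [0, 0, 0], 0]])

```text
time: 3.65
eef_pos: [496.3, -50.1, 51.9]
tcp_rot: [-0.0, 0.645, 0.764, -0.0]
ft_force: [0.2, -0.4, 0.3]
width: 0.8
```

Call:
move_arm(deltas=[[[0, 0, 0.0005], [0, 0, 0], 0], [[0, 0, 0.001], [0, 0, 0], 0], [[0, 0, 0.001], [0, 0, 0], 0]])

```text
time: 4.03
eef_pos: [496.3, -50.0, 50.9]
tcp_rot: [-0.0, 0.645, 0.764, -0.0]
ft_force: [0.3, -0.8, -0.5]
width: 0.9
```

Call:
move_arm(deltas=[[[0, 0, 0.0005], [0, 0, 0], 0], [[0, 0, 0.0005], [0, 0, 0], 0], [[0, 0, 0.0005], [0, 0, 0], 0]])

```text
time: 4.4
eef_pos: [496.3, -50.1, 50.4]
tcp_rot: [-0.0, 0.645, 0.764, -0.0]
ft_force: [0.0, 0.2, -0.2]
width: 0.8
```

Run:
```python
from h import *
a=read_camera("scene")[150:230,200:330]; w=read_camera("wrist")[100:300,230:530]
a=cv2.resize(a,(600,369),interpolation=cv2.INTER_CUBIC);w=cv2.resize(w,(345,230))
o=np.zeros((600,600,3),np.uint8);o[:369]=a;o[370:600,:345]=w
cv2.imwrite("pics/m1.png",o); s=get_state();print(s["ft_force"],s["eef_pos"],s["wrist_torque"])
```

```text
[-0.96077264 -0.31809531 -0.75833908] [496.33582974 -50.06433921  50.45849247] [-0.02868173  0.04321764 -0.0061098 ]
```

View pics/m1.png

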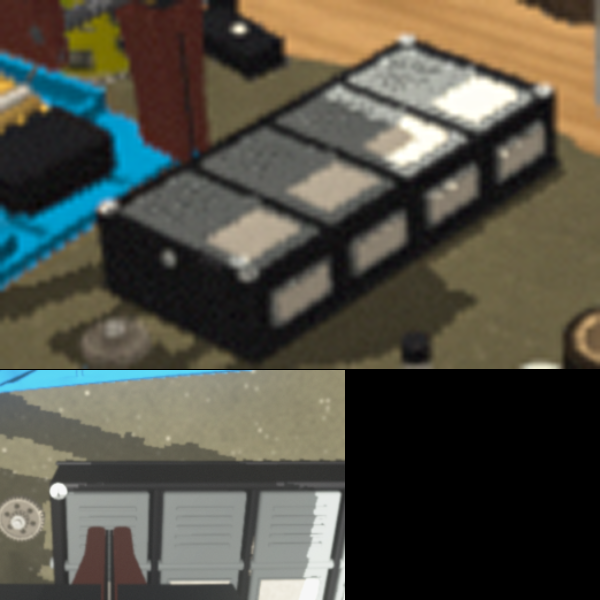

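Run:
```python
from h import *
c=calibration("scene");k=600/130
a=1.7397;x=np.array([np.cos(a),np.sin(a)]);y=np.array([-x[1],x[0]]);o=np.array([571.27,-61.58])
f=lambda p:((proj(c,p)-[200,150])*k).round()
print("tip",f(np.array([496.3,-50,39.4])),"tcp+50",f(np.array([496.3,-50,100.])))
for L in [(46,-100),(-46,-100),(-46,100),(46,100)]: print(L,f(np.r_[o+L[0]*x+L[1]*y,44]))
for i in range(4): print(f(np.r_[o+22*x+(72-48*i)*y,42.5]))
w=calibration("wrist")
for z in (39.4,42.5):print("w",(proj(w,np.array([496.3,-50,z]))-[230,100])*1.15+[0,370])
for L in [(46,100),(-46,100)]: print((proj(w,np.r_[o+L[0]*x+L[1]*y,44])-[230,100])*1.15+[0,370])
```

```text
tip [179. 207.] tcp+50 [165.  82.]
(46, -100) [408.  34.]
(-46, -100) [559.  90.]
(-46, 100) [248. 283.]
(46, 100) [ 94. 209.]
[182. 203.]
[262. 157.]
[337. 114.]
[407.  73.]
w [109.19547254 522.10897691]
w [109.20250184 524.44811569]
[ 50.33304893 482.65510751]
[ 57.79234971 644.37384485]
```

The scene crop shows the finger ending at about (170,155), but contact on the lid would appear near (180,205). I'll look closer before pressing on.

Run:
```python
from h import *
s=get_state()
S=read_camera("scene");W=read_camera("wrist");w=calibration("wrist");c=calibration("scene")
a=S[120:220,190:290]; b=W[170:320,230:430]
o=np.hstack([cv2.resize(a,(400,400),interpolation=cv2.INTER_CUBIC),cv2.resize(b,(400,300))if 0 else cv2.copyMakeBorder(cv2.resize(b,(400,300),interpolation=cv2.INTER_CUBIC),0,100,0,0,cv2.BORDER_CONSTANT)])
cv2.imwrite("pics/m2.png",o)
R=Rn.from_quat(np.roll(s["tcp_rot"],-1)).as_matrix();p=s["eef_pos"]
for dz in(11,0,-8,-20):
  for q in((0,0),(10,0),(-10,0),(0,14),(0,-14)):
    X=p+R@np.array([*q,dz]);print(dz,q,((proj(c,X)-[190,120])*4).round(),((proj(w,X)-[230,170])*2).round())
```

```text
11 (0, 0) [196. 300.] [190. 125.]
11 (10, 0) [182. 293.] [190.  92.]
11 (-10, 0) [210. 306.] [190. 157.]
11 (0, 14) [216. 288.] [238. 125.]
11 (0, -14) [175. 312.] [141. 125.]
0 (0, 0) [193. 280.] [190. 140.]
0 (10, 0) [179. 274.] [190. 106.]
0 (-10, 0) [208. 287.] [190. 173.]
0 (0, 14) [214. 269.] [241. 140.]
0 (0, -14) [172. 292.] [139. 140.]
-8 (0, 0) [192. 266.] [190. 152.]
-8 (10, 0) [178. 260.] [190. 116.]
-8 (-10, 0) [206. 273.] [190. 186.]
-8 (0, 14) [213. 255.] [243. 152.]
-8 (0, -14) [170. 278.] [137. 152.]
-20 (0, 0) [189. 245.] [190. 172.]
-20 (10, 0) [175. 239.] [190. 134.]
-20 (-10, 0) [204. 251.] [190. 208.]
-20 (0, 14) [210. 233.] [247. 172.]
-20 (0, -14) [168. 257.] [133. 172.]
```

View pics/m2.png

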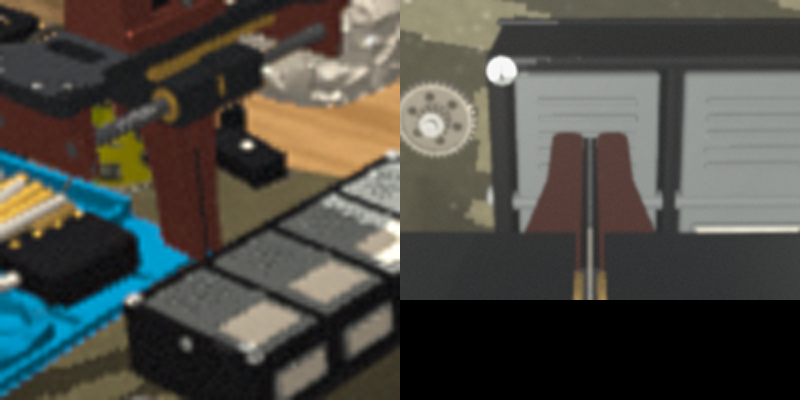

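Both cameras and the zero force say the closed fingertips really end about 30 mm higher than the stated TCP geometry implies. I'll keep going down in small steps and check the force at each one.

Call:
move_arm(deltas=[[[0, 0, 0.001], [0, 0, 0], 0], [[0, 0, 0.002], [0, 0, 0], 0], [[0, 0, 0.002], [0, 0, 0], 0]])

```text
time: 4.97
eef_pos: [496.2, -50.0, 48.3]
tcp_rot: [-0.0, 0.645, 0.764, -0.0]
ft_force: [-0.0, 0.0, -0.4]
width: 0.8
```

Call:
move_arm(deltas=[[[0, 0, 0.001], [0, 0, 0], 0], [[0, 0, 0.003], [0, 0, 0], 0], [[0, 0, 0.004], [0, 0, 0], 0], [[0, 0, 0.004], [0, 0, 0], 0]])

```text
time: 5.48
eef_pos: [496.2, -50.1, 44.3]
tcp_rot: [-0.0, 0.645, 0.764, -0.0]
ft_force: [-0.1, -0.2, 0.0]
width: 0.2
```

Call:
move_arm(deltas=[[[0, 0, 0.002], [0, 0, 0], 0], [[0, 0, 0.004], [0, 0, 0], 0], [[0, 0, 0.006], [0, 0, 0], 0], [[0, 0, 0.006], [0, 0, 0], 0]])

```text
time: 5.98
eef_pos: [496.1, -50.0, 38.1]
tcp_rot: [-0.0, 0.645, 0.764, -0.0]
ft_force: [-0.0, 0.0, -0.7]
width: 0.5
```

Run:
```python
from h import *
s=get_state();print(s["ft_force"],s["eef_pos"])
S=read_camera("scene");W=read_camera("wrist");w=calibration("wrist");c=calibration("scene")
a=S[120:220,190:290]; b=W[170:320,230:430]
o=np.hstack([cv2.resize(a,(400,400),interpolation=cv2.INTER_CUBIC),cv2.copyMakeBorder(cv2.resize(b,(400,300),interpolation=cv2.INTER_CUBIC),0,100,0,0,cv2.BORDER_CONSTANT)])
cv2.imwrite("pics/m3.png",o)
R=Rn.from_quat(np.roll(s["tcp_rot"],-1)).as_matrix();p=s["eef_pos"]
for dz in(11,-20):
  for q in((0,0),(10,0),(-10,0),(0,14)):
    X=p+R@np.array([*q,dz]);print(dz,q,((proj(c,X)-[190,120])*4).round(),((proj(w,X)-[230,170])*2).round())
```

```text
[-0.02082786  0.03576074 -0.66287385] [496.12347945 -50.03618729  38.13153214]
11 (0, 0) [198. 321.] [189. 124.]
11 (10, 0) [184. 314.] [189.  92.]
11 (-10, 0) [212. 328.] [189. 156.]
11 (0, 14) [218. 309.] [238. 124.]
-20 (0, 0) [191. 267.] [189. 171.]
-20 (10, 0) [177. 261.] [189. 134.]
-20 (-10, 0) [206. 273.] [189. 207.]
-20 (0, 14) [212. 255.] [246. 171.]
```

View pics/m3.png

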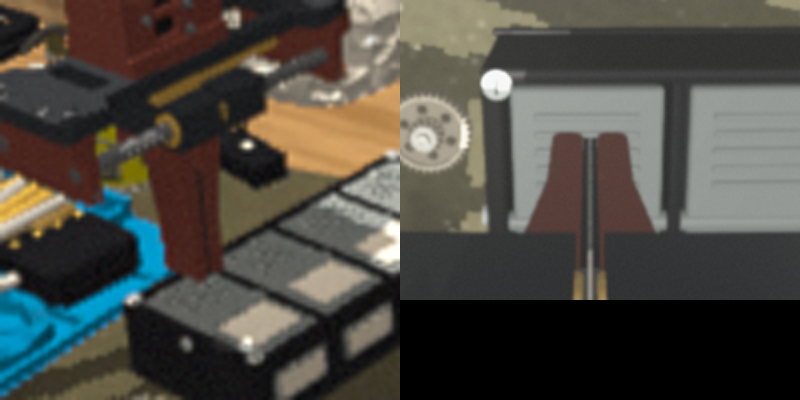

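The finger end is now at about (192,272) in the scene crop and contact should appear near y=296, so about 12 mm remain.

Call:
move_arm(deltas=[[[0, 0, 0.002], [0, 0, 0], 0], [[0, 0, 0.004], [0, 0, 0], 0], [[0, 0, 0.006], [0, 0, 0], 0], [[0, 0, 0.006], [0, 0, 0], 0]])

```text
time: 6.58
eef_pos: [496.1, -50.0, 32.1]
tcp_rot: [-0.0, 0.645, 0.764, -0.0]
ft_force: [-0.1, -0.2, 0.1]
width: 0.8
```

Call:
move_arm(deltas=[[[0, 0, 0.001], [0, 0, 0], 0], [[0, 0, 0.002], [0, 0, 0], 0], [[0, 0, 0.002], [0, 0, 0], 0]])

```text
time: 6.95
eef_pos: [496.3, -50.1, 30.4]
tcp_rot: [-0.0, 0.645, 0.764, -0.0]
ft_force: [-0.6, -0.0, 1.0]
width: 0.8
```

Call:
move_arm(deltas=[[[0, 0, 0.001], [0, 0, 0], 0], [[0, 0, 0.001], [0, 0, 0], 0], [[0, 0, 0.001], [0, 0, 0], 0]])

```text
time: 7.32
eef_pos: [496.3, -50.1, 29.4]
tcp_rot: [0.0, 0.645, 0.764, -0.0]
ft_force: [0.5, -0.4, -0.2]
width: 0.5
```

Call:
move_arm(deltas=[[[0, 0, 0.001], [0, 0, 0], 0], [[0, 0, 0.001], [0, 0, 0], 0], [[0, 0, 0.001], [0, 0, 0], 0]])

```text
time: 7.7
eef_pos: [496.3, -50.1, 28.4]
tcp_rot: [0.0, 0.645, 0.764, -0.0]
ft_force: [-0.2, 0.4, -0.3]
width: 0.7
```

Call:
move_arm(deltas=[[[0, 0, 0.001], [0, 0, 0], 0], [[0, 0, 0.0015], [0, 0, 0], 0], [[0, 0, 0.0015], [0, 0, 0], 0]])

```text
time: 8.07
eef_pos: [496.3, -50.1, 26.8]
tcp_rot: [-0.0, 0.645, 0.764, -0.0]
ft_force: [0.7, 0.1, 0.6]
width: 0.3
```

Call:
move_arm(deltas=[[[0, 0, 0.001], [0, 0, 0], 0], [[0, 0, 0.0015], [0, 0, 0], 0], [[0, 0, 0.0015], [0, 0, 0], 0]])

```text
time: 8.45
eef_pos: [496.3, -50.1, 25.4]
tcp_rot: [-0.0, 0.645, 0.764, -0.0]
ft_force: [-1.1, -0.3, 0.5]
width: -0.2
```

Call:
move_arm(deltas=[[[0, 0, 0.001], [0, 0, 0], 0], [[0, 0, 0.001], [0, 0, 0], 0], [[0, 0, 0.001], [0, 0, 0], 0]])

```text
time: 8.82
eef_pos: [496.3, -50.1, 24.4]
tcp_rot: [-0.0, 0.645, 0.764, -0.0]
ft_force: [0.2, 0.1, 0.9]
width: 0.4
```

Call:
move_arm(deltas=[[[0, 0, 0.001], [0, 0, 0], 0], [[0, 0, 0.001], [0, 0, 0], 0], [[0, 0, 0.001], [0, 0, 0], 0]])

```text
time: 9.2
eef_pos: [496.4, -50.1, 23.8]
tcp_rot: [0.0, 0.645, 0.764, 0.0]
ft_force: [-2.2, 0.8, 2.5]
width: 0.3
```

Call:
move_arm(deltas=[[[0, 0, 0.001], [0, 0, 0], 0], [[0, 0, 0.001], [0, 0, 0], 0], [[0, 0, 0.001], [0, 0, 0], 0]])

```text
time: 9.57
eef_pos: [496.5, -50.0, 22.6]
tcp_rot: [0.0, 0.645, 0.764, 0.0]
ft_force: [-0.7, 1.2, 3.5]
width: 0.9
```

Call:
move_arm(deltas=[[[0, 0, 0.001], [0, 0, 0], 0], [[0, 0, 0.001], [0, 0, 0], 0], [[0, 0, 0.001], [0, 0, 0], 0]])

```text
time: 9.95
eef_pos: [496.4, -50.0, 21.4]
tcp_rot: [0.0, 0.645, 0.764, 0.0]
ft_force: [0.4, 0.7, 2.8]
width: 0.6
```

Lid 1 is yielding at about 3 N with no firm stop, and it has moved well past 1 mm. I'll continue gently.

Call:
move_arm(deltas=[[[0, 0, 0.001], [0, 0, 0], 0], [[0, 0, 0.002], [0, 0, 0], 0], [[0, 0, 0.002], [0, 0, 0], 0]])

```text
time: 10.32
eef_pos: [496.4, -50.2, 19.4]
tcp_rot: [0.0, 0.645, 0.764, 0.0]
ft_force: [0.1, -0.1, 3.6]
width: 0.5
```

Call:
move_arm(deltas=[[[0, 0, 0.002], [0, 0, 0], 0], [[0, 0, 0.004], [0, 0, 0], 0], [[0, 0, 0.006], [0, 0, 0], 0], [[0, 0, 0.006], [0, 0, 0], 0]])

```text
time: 10.82
eef_pos: [496.3, -50.0, 13.2]
tcp_rot: [-0.0, 0.645, 0.764, 0.0]
ft_force: [1.1, 1.4, 3.6]
width: 0.3
```

Call:
move_arm(deltas=[[[0, 0, 0.001], [0, 0, 0], 0], [[0, 0, 0.002], [0, 0, 0], 0], [[0, 0, 0.002], [0, 0, 0], 0]])

```text
time: 11.2
eef_pos: [496.1, -50.0, 11.2]
tcp_rot: [-0.0, 0.645, 0.764, -0.0]
ft_force: [0.3, 1.4, 2.7]
width: 0.4
```

Run:
```python
from h import *
s=get_state();print(s["ft_force"],s["eef_pos"])
S=read_camera("scene");W=read_camera("wrist")
a=S[120:220,190:290]; b=W[170:320,230:430]
o=np.hstack([cv2.resize(a,(400,400),interpolation=cv2.INTER_CUBIC),cv2.copyMakeBorder(cv2.resize(b,(400,300),interpolation=cv2.INTER_CUBIC),0,100,0,0,cv2.BORDER_CONSTANT)])
cv2.imwrite("pics/m4.png",o)
```

```text
[0.32868935 1.36370999 2.72320424] [496.12201127 -49.97524096  11.16043379]
```

View pics/m4.png

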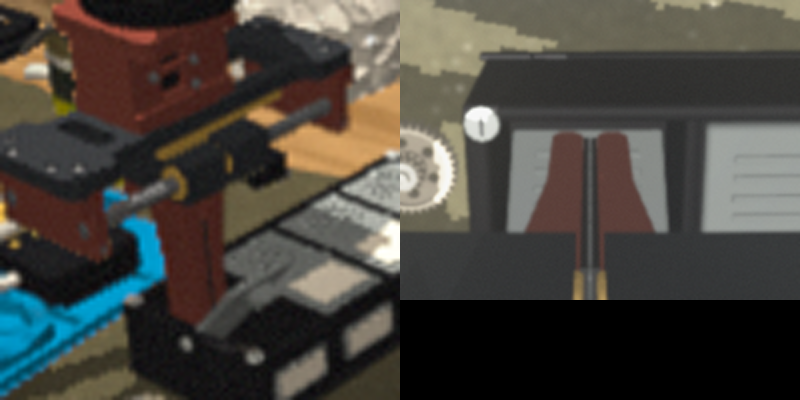

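Lid 1 is rocking open: its tail is sinking and its front is rising near (260,280). I'll go on to the stop.

Call:
move_arm(deltas=[[[0, 0, 0.001], [0, 0, 0], 0], [[0, 0, 0.002], [0, 0, 0], 0], [[0, 0, 0.002], [0, 0, 0], 0]])

```text
time: 11.68
eef_pos: [496.5, -49.8, 10.5]
tcp_rot: [0.0, 0.645, 0.764, 0.0]
ft_force: [-1.7, 2.4, 8.3]
width: 0.2
```

Call:
move_arm(deltas=[[[0, 0, 0.001], [0, 0, 0], 0], [[0, 0, 0.001], [0, 0, 0], 0], [[0, 0, 0.001], [0, 0, 0], 0]])

```text
time: 12.05
eef_pos: [496.7, -49.7, 10.1]
tcp_rot: [0.0, 0.645, 0.765, 0.001]
ft_force: [-3.0, 3.3, 11.4]
width: 0.4
```

Call:
move_arm(deltas=[[[0, 0, 0.0007], [0, 0, 0], 0], [[0, 0, 0.0015], [0, 0, 0], 0], [[0, 0, 0.0015], [0, 0, 0], 0]])

```text
time: 12.42
eef_pos: [497.1, -49.4, 9.6]
tcp_rot: [0.001, 0.645, 0.765, 0.001]
ft_force: [-4.5, 4.0, 15.3]
width: 0.7
```

It is firm at 15 N, so the lid is on its stop. I'll retreat and verify.

Call:
move_arm(deltas=[[[0, 0, -0.005], [0, 0, 0], 0], [[0, 0, -0.02], [0, 0, 0], 0], [[0, 0, -0.06], [0, 0, 0], 0], [[0, 0, -0.11], [0, 0, 0], 0], [[0, 0, -0.16], [0, 0, 0], 0], [[0, -0.03, -0.2], [0, 0, 0], 0], [[0.05, -0.05, -0.2], [0, 0, 0], 0], [[0.1, -0.08, -0.2], [0, 0, 0], 0], [[0.15, -0.1, -0.2], [0, 0, 0], 0], [[0.15, -0.1, -0.2], [0, 0, 0], 0], [[0.15, -0.1, -0.2], [0, 0, 0], 0]])

```text
time: 13.8
eef_pos: [372.6, 80.5, 207.1]
tcp_rot: [0.0, 0.645, 0.765, -0.0]
ft_force: [0.1, -0.1, 0.2]
width: 0.8
```

Run:
```python
from h import *
s=get_state();print(s["ft_force"],s["eef_pos"],s["time"])
S=read_camera("scene");T=read_camera("top")
c=calibration("scene");t=calibration("top")
a=S[140:240,210:310]; b=T[200:280,220:320]
o=np.hstack([cv2.resize(a,(400,400),interpolation=cv2.INTER_CUBIC),cv2.copyMakeBorder(cv2.resize(b,(400,320),interpolation=cv2.INTER_CUBIC),0,80,0,0,cv2.BORDER_CONSTANT)])
cv2.imwrite("pics/m5.png",o)
A=1.7397;x=np.array([np.cos(A),np.sin(A)]);y=np.array([-x[1],x[0]]);oo=np.array([571.27,-61.58])
for th in(.6,.7,.8,.87,.95):
  for Y in (72-20.5,72+20.5):
    X=np.r_[oo+(-40*np.cos(th)+2*np.sin(th))*x+Y*y,40.5+40*np.sin(th)+2*np.cos(th)]
    print(th,Y,((proj(c,X)-[210,140])*4).round(),((proj(t,X)-[220,200])*4+[400,0]).round())
```

```text
[ 0.07809814 -0.14972413  0.24340404] [372.63210778  80.52747279 207.13520162] 13.8
0.6 51.5 [223. 194.] [650.  89.]
0.6 92.5 [161. 230.] [667. 186.]
0.7 51.5 [219. 187.] [643.  90.]
0.7 92.5 [157. 223.] [660. 186.]
0.8 51.5 [214. 180.] [636.  90.]
0.8 92.5 [152. 216.] [653. 187.]
0.87 51.5 [210. 175.] [630.  91.]
0.87 92.5 [148. 211.] [647. 188.]
0.95 51.5 [206. 170.] [623.  91.]
0.95 92.5 [144. 206.] [640. 189.]
```

View pics/m5.png

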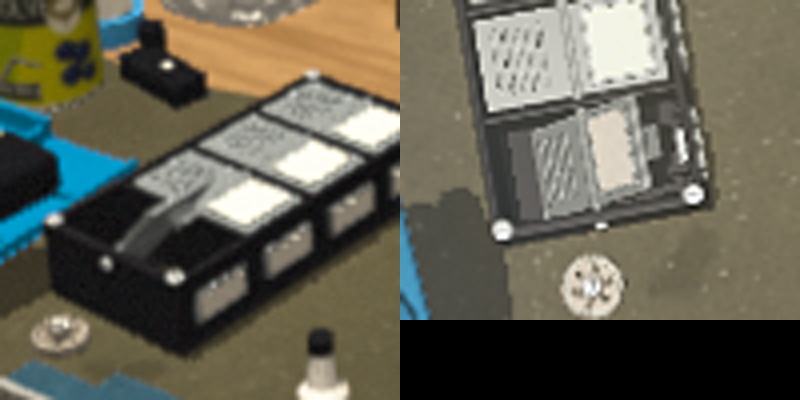

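Run:
```python
from h import *
T=read_camera("top");S=read_camera("scene");A=1.7397;x=np.array([np.cos(A),np.sin(A)]);y=np.array([-x[1],x[0]]);oo=np.array([571.27,-61.58])
rows=[]
for n,I,(u,v,w,h),k in(("top",T,(235,210,65,50),6),("scene",S,(215,170,65,50),6)):
    c=calibration(n);r=[]
    for th in(None,.87):
        im=cv2.resize(I[v:v+h,u:u+w],None,fx=k,fy=k,interpolation=cv2.INTER_CUBIC)
        def ln(P,col):
            q=[tuple(int(e) for e in (proj(c,p)-[u,v]+.5)*k) for p in P]; cv2.polylines(im,[np.array(q)],False,col,1)
        if th:
          for t,col in((.87,(0,0,255)),(.77,(0,255,0))):
            def pt(l,Y): return np.r_[oo+(l*np.cos(t)+2*np.sin(t))*x+Y*y,40.5-l*np.sin(t)+2*np.cos(t)]
            ln([pt(0,51.5),pt(-40,51.5),pt(-40,92.5),pt(0,92.5)],col)
          ln([np.r_[oo+46*x+100*y,44],np.r_[oo-46*x+100*y,44],np.r_[oo-46*x+50*y,44]],(255,255,0))
        r.append(im)
    rows.append(np.hstack(r))
cv2.imwrite("pics/m6.png",np.vstack(rows))
```

```text
(no output)
```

View pics/m6.png

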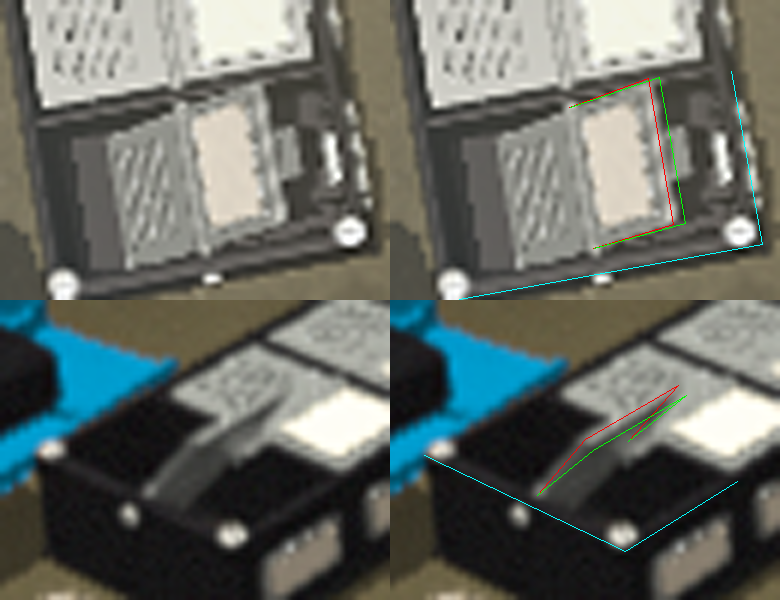

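The overlay for 0.87 rad (red) lies on the lid's front edge in both views. In the top view that edge runs from about (651,82) to (674,220). The 0.77 rad outline does not fit, so the lid is fully open.

```bash
python3 -c "
from rig import *
s=get_state();print(s['time'],s['eef_pos'],s['ft_force']);print(sign_off())"
```

```text
14.0 [372.88131276  79.94989341 206.66757977] [-0.02215748 -1.34869375 -0.7836025 ]
the job is handed in; nothing more can be done
None
```

The worn catch is on lid 1, the one nearest the robot. I pushed its tail down until the lid stood open on its stop, then backed the arm clear and handed in at 14.0 s.

- **Finding it:** Lid 1 was the first lid I pressed. It gave way at about 3 N and kept moving well past 1 mm, so I never touched the other three.
- **On the stop:** The tail went firm at about 15 N. In the top and scene pictures the lid's front edge matches the predicted 0.87 rad outline, and a 0.77 rad outline does not fit. The angle comes from the pictures only, as there is no joint reading.
- **Clear:** The arm is about 180 mm from the case, at roughly 207 mm height. Its last force readings were about zero to 1.5 N, which is around sensor noise. I touched only lid 1; in the last pictures lids 2 to 4 look shut, but I did not measure the loose things again.
- **Disagreement:** The closed fingertips touched the lid about 29 mm lower in TCP height than the stated geometry implies. Both cameras and the absence of force agreed on this, so I came down in small steps, checking the force each time.

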